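# Empty a parts bin of terminal blocks into the kitting tray

### The arm

A 7-joint arm with a two-finger parallel gripper is mounted at the origin on the work surface. World frame = base frame: x ahead of the robot, y to its left, z up, the work surface at z = 0. Lengths are in m, angles in rad, forces in N, time in s.
With the tool pointing down it reaches from about 0.425 to 0.875 m from the base axis. Payload 4.7 kg.
Tool frame: the origin (TCP) lies midway between the tips of the shut fingers; the grasp point (between the pads) lies 19 mm behind it; z points along the fingers, y is the line along which they close (so a half turn about z gives the same grasp; the last joint's range is limited). The gripper opens to 87 mm and grips with 3 to 60 N. Pads are 19 mm wide; open, the fingers measure 117 mm over their backs; the gripper's body (75 mm by 190 mm) begins 51 mm behind the grasp point.
Start: joints at [1.273, 0.321, -0.07, 1.45, 0.023, 1.371, -0.057], TCP at [0.199, -0.619, 0.223] pointing down, gripper open.
Joint ranges: [-2.86, 2.86], [-0.3, 2.09], [-1.38, 1.24], [0.06, 2.45], [-1.56, 4.7], [0.09, 2.05], [-2.69, 2.69]. Speed limits (rad/s): [2.57, 2.57, 3.14, 3.14, 3.14, 3.14, 3.14].

### API

Orientations are given as a rotation vector (axis times angle).
In Python, from bench import ctrl gives the robot as it stands. The module is installed in compiled form; this text tells all that it offers.
- The arm moves only by the tool carry_out, never from a script. Its argument "steps" is a list of rows, each a list of 7 numbers: the turn, a rotation vector about the world's x, y, z in degrees, then the shift along the world's x, y, z in cm, then the opening, from 0 (shut) to 1 (fully open). A call has 1 to 12 rows; each row is the pose to reach, as a shift and turn from the pose commanded when the call began; what a row does not reach only later rows make up. A row lasts 1/10 s, in which the tool goes at most 50 mm and 8.59 degrees, less where a joint would pass 70% of its speed; a pose out of reach is approached as far as the arm can. A call with a gripper value outside its range is refused whole. The fingers move at their own pace and stop on an object; "squeeze" is the grip in N (left out, the last holds). Time passes only in rows, so rows that repeat a pose let the fingers close. It gives the time, the measured TCP pose, the force, the opening and the grip force at its end, in the units of the state.
- ctrl.get_state(): the state, without advancing time (a new reading comes with each control period).
- ctrl.get_image(name): name is "scene" or "top" or "wrist"; returns a dict with "pixels" (480x640x3 uint8, red, green, blue), "camera_matrix" (3x3 intrinsics, pixels), "k1" (the pictures are not rectified: a ray, as slopes to the right and down, at radius r is drawn at 1 + k1 r^2 times it, then the intrinsics apply), "cam_to_world" (4x4, takes a point from camera to world coordinates); the wrist camera has in their place "T_tool_cam" (4x4, takes a point from camera to tool coordinates, whose origin is the TCP and whose axes are the flange's). Camera axes: x right, y down, z forward; pixel columns grow to the right and rows downward; lengths in m; the calibration is good to about 2 mm. A picture is of the moment at which its call begins: read the wrist's pose just before it. There is no depth.
- ctrl.close_job(): hands the job in; it is judged then, once.
The state is a dict: "time": time; "joint_positions": joint angles; "qd": joint speeds; "joint_torque": joint torques, N m; "position": TCP position; "tool_rot": TCP orientation; "ft_force": force on the tool from outside, world axes, zero at the start; "torque": the same for the moment, N m; "grip_width": opening from 0.0 (shut) to 1.0 (fully open); "grip_force": force on a finger pad.
Only numpy, scipy, OpenCV 4.12 (cv2) and the standard library are available. Lean on these libraries where they do the work, as an engineer would, in place of code of your own. Each camera call takes 0.05 s, during which the arm holds its last target. There are 200 camera calls.

### The job

Take the bin that holds the light grey terminal blocks off the sloping rack, tip all four blocks out of it into the kitting tray, then set the empty bin down upright on the bench close to the tray, without dropping it. Leave the other bin and the things lying about where they are.

Things in the scene. Friction and masses are not known exactly. Their poses are not given: they have to be found in the camera images.
- bin: The bin to empty: blue plastic hopper-front parts bin, 170 mm long, 64 mm wide over its plain parallel side walls, 90 mm high, 3 mm thick, 0.16 kg. Origin: centre of the underside; +z up out of it, +x to the full-height rear wall, y across; low open front at -x. Starts on the rack in either lane, leaning 18 deg towards its own front, parallel to the lane.
- bin_mouth (a point): Middle of the bin's open front, just above the lip (bin frame -85, 0, 30 mm); axes as the bin. Blocks leave here: the flat floor runs from bin x = -49 to +85 mm; before it a front plate rises outwards at 35 deg to the lip at x = -85, z = 25 mm. Plastic slides on plastic from about 26 to 36 deg, so the bin must tip some 75 deg or more from upright.
- block1: One of four alike light grey plastic rail-mount terminal blocks lying flat in the bin in two layers of two: 46 mm long (x), 34 mm (y), 16 mm thick (z), about 45 g. Origin: centre of one flat face (the underside at the start).
- block2: Second terminal block, like block1.
- block3: Third terminal block, like block1.
- block4: Fourth terminal block, like block1.
- tray: Kitting tray: loose shallow grey plastic tray on the bench, 300 mm (x) by 220 mm (y) outside (a look-only rim is 5 mm wider), walls 50 mm high, walls and floor 5 mm thick, 0.7 kg. Origin: centre of the underside. It stands on the other side of the bench from the rack, left or right.
- rack: Fixed grey steel bench rack; deck slopes 18 deg down to its own -x (within 0.2 rad of the robot's -x). Two lanes, bins at about y = -62 and +62 mm. Origin on the bench under the deck's middle, z up; deck height 85 mm there, 56 mm at the front (x = -89), 116 mm at the back (x = +98). 250 mm wide; edges and middle rib 12 to 17 mm above the deck. Left or right of the bench.
- rail_bin: The other bin on the rack, of the same shape and frame as the bin to empty, in the other lane, holding steel rail offcuts, one of which sticks up out of it. Leave it.
- carton: Bystander: orange carton 70 x 150 x 45 mm lying on the bench farther from the robot than rack and tray. Origin: centre of the underside. Leave it.
- power_supply: Bystander: black rail power supply 100 x 48 mm, 93 mm high, standing on the bench farther from the robot than rack and tray, beside the carton. Origin: centre of the underside. Leave it.
- table: The white work bench, its top at z = 0. Between rack and tray a strip at least 170 mm wide is clear, out to x about 0.67 m where carton and power supply stand.
- bin_rim (a point): Centre of the bin's mouth level with the top rim over its rear half (bin frame 40, 0, 90 mm); axes as the bin. The side walls are 90 mm high from x = 0 to the rear wall at +85 mm; forward of x = 0 their rim falls straight to 42 mm at x = -85 mm. Stiff, to be gripped across its 64 mm width. Behind the rear wall's top a lip sticks out 7 mm, 10 mm tall.
Mind the look-alikes: they are no part of the job. What is shaped like the bin but green or turquoise is not meant.

How it is judged:
On the way, in this order (a step that is already met when the one before it is completed fails the run):
1. the bin, held in the gripper, is tipped well over (more than 52 degrees) with its mouth above the tray (angle between bin's own z axis and vertical above 0.9 rad and contact force between the fingers and bin above 0.5 N and x of bin_mouth in the frame of tray between -0.16 and 0.16 m and y of bin_mouth in the frame of tray between -0.12 and 0.12 m), for 0.1 s.
2. the bin is set down upright on the bench while still in the gripper (angle between bin's own z axis and vertical below 0.2 rad and contact force between the fingers and bin above 0.5 N and contact force between bin and table above 0.3 N and height (world z) of bin below 0.015 m), for 0.05 s.
At the end, for the whole second after the job is handed in: All four blocks lie at rest inside the tray (their origins within its walls and less than 60 mm above its underside); the bin stands at rest on the bench itself, not in the tray, upright within 4.5 degrees, its origin within 400 mm of the tray's centre (x of block1 in the frame of tray between -0.146 and 0.146 m and y of block1 in the frame of tray between -0.106 and 0.106 m and z of each of block1, block2, block3, block4 in the frame of tray below 0.06 m and linear speed of each of block1, block2, block3, block4 below 0.03 m/s and x of block2 in the frame of tray between -0.146 and 0.146 m and y of block2 in the frame of tray between -0.106 and 0.106 m and x of block3 in the frame of tray between -0.146 and 0.146 m and y of block3 in the frame of tray between -0.106 and 0.106 m and x of block4 in the frame of tray between -0.146 and 0.146 m and y of block4 in the frame of tray between -0.106 and 0.106 m and angle between bin's own z axis and vertical below 0.08 rad and height (world z) of bin below 0.01 m and contact force between bin and table above 0.3 N and linear speed of bin below 0.02 m/s and horizontal distance between bin and tray below 0.4 m); the robot touches nothing.
It fails at once if the other bin is moved more than 30 mm (distance of rail_bin from where it was at the start of the episode above 0.03 m).
It fails at once if the carton is moved more than 30 mm (distance of carton from where it was at the start of the episode above 0.03 m).
It fails at once if the power supply is moved more than 30 mm (distance of power_supply from where it was at the start of the episode above 0.03 m).
It also fails if it takes over 56 s, if anything falls off the work surface, if the arm or the gripper's body presses on something with over 40 N, if the wrist force passes 120 N, or if a joint passes its speed limit or range.

## Working session

There is one attempt and no reset: what is moved stays moved. The work goes in short steps, Python scripts to look and compute and a tool call to move; the robot and the scene stay as the last step left them, time stands still between calls to the robot, and variables do not carry over. Pictures are saved under pics/ and viewed, at most 10 in all, crops included, and the job is handed in when it is done.

Besides the shell and the picture viewer there is one more tool, called after "Emit:" as name(argument=value, ...) on one line, values as JSON. carry_out: Moves the arm, as the interface text tells. Its arguments: {"type":"object","properties":{"steps":{"type":"array","items":{"type":"array","items":{"type":"number"}}},"squeeze":{"type":"number"}},"required":["steps"]}

```bash
mkdir -p pics
cat > h.py <<'E'
import numpy as np, cv2
from bench import ctrl
def save(im,name): cv2.imwrite('pics/'+name,im['pixels'][:,:,::-1])
E
python3 - <<'E'
from h import *
s=ctrl.get_state(); print(s)
for n in ("scene","top"):
    im=ctrl.get_image(n); save(im,n+'0.png'); print(n,im['camera_matrix'],im['k1'],im['cam_to_world'])
    np.savez(n+'0.npz',**im)
E
```

```text
{'time': 0.0, 'joint_positions': array([ 1.27308768,  0.32185621, -0.07005549,  1.45167743,  0.02260613,
        1.37082565, -0.05686229]), 'qd': array([-3.94246485e-04,  6.74798671e-06,  1.35131541e-03, -3.18874399e-04,
       -9.53649115e-04,  4.88036308e-04,  9.94563519e-04]), 'joint_torque': array([-3.68076428e-05, -4.91286743e+01, -4.03736159e-01, -3.12525916e+01,
       -6.39309688e-02,  4.39349189e-02,  1.87468809e-04]), 'position': array([ 0.19916562, -0.61813945,  0.22143853]), 'tool_rot': array([-3.10156811e+00, -4.87570507e-01,  6.60208929e-04]), 'ft_force': array([0.55379514, 0.13405609, 0.27536117]), 'torque': array([ 0.0216819 ,  0.02661118, -0.01555377]), 'grip_force': 0.0, 'grip_width': 0.9976726379603438}
scene [[568.40735696   0.         325.54381984]
 [  0.         568.40735696 239.81154612]
 [  0.           0.           1.        ]] -0.09010908280543524 [[-0.33972644  0.78924806 -0.51154027  1.17503311]
 [ 0.94052345  0.28581004 -0.18365254  0.11851981]
 [ 0.00125594 -0.54350724 -0.83940354  1.12886281]
 [ 0.          0.          0.          1.        ]]
top [[599.54801869   0.         326.05176937]
 [  0.         599.54801869 237.52047306]
 [  0.           0.           1.        ]] -0.01335400677613864 [[ 2.54672692e-02 -9.95961641e-01  8.60919746e-02  4.32036380e-01]
 [-9.99670849e-01 -2.56396279e-02 -8.96707426e-04 -1.16420264e-01]
 [ 3.10045240e-03 -8.60408006e-02 -9.96286790e-01  1.53188921e+00]
 [ 0.00000000e+00  0.00000000e+00  0.00000000e+00  1.00000000e+00]]
```

View pics/scene0.png

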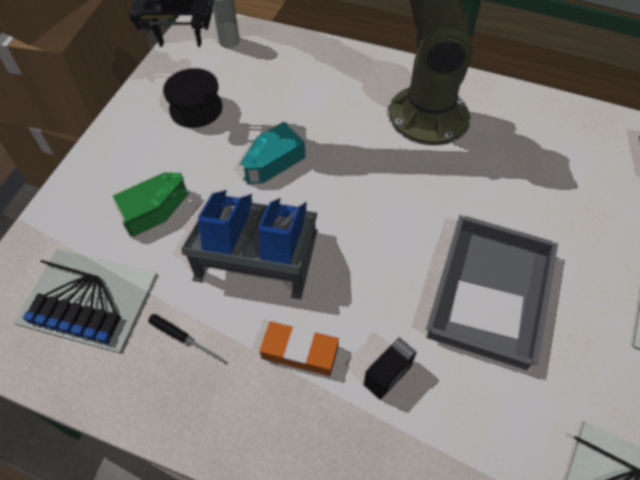

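View pics/top0.png

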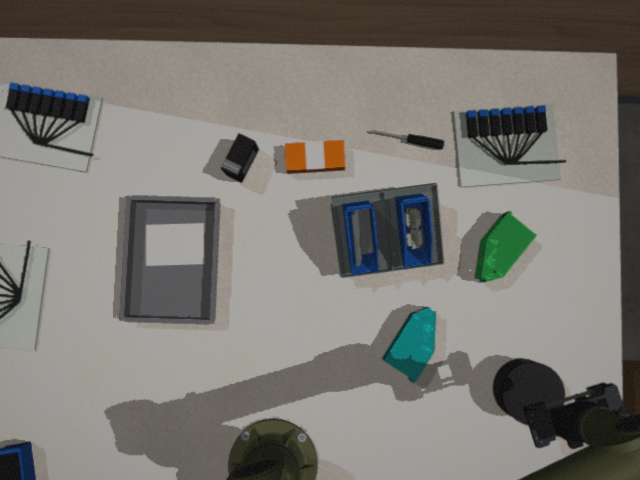

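The top picture shows the tray at about (170,260), the rack at (388,230), and two blue bins at (361,238) and (415,232). I'll zoom in to see what they hold.

Run:
```python
from h import *
a=cv2.imread('pics/top0.png')[175:285,325:450]; b=cv2.imread('pics/scene0.png')[180:300,180:325]
a=cv2.resize(a,(400,352),interpolation=cv2.INTER_CUBIC); b=cv2.resize(b,(400,352),interpolation=cv2.INTER_CUBIC)
c=np.hstack([a,b]); c=np.clip(c.astype(float)*1.5,0,255).astype(np.uint8)
cv2.imwrite('pics/crop1.png',c)
```

```text
(no output)
```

View pics/crop1.png

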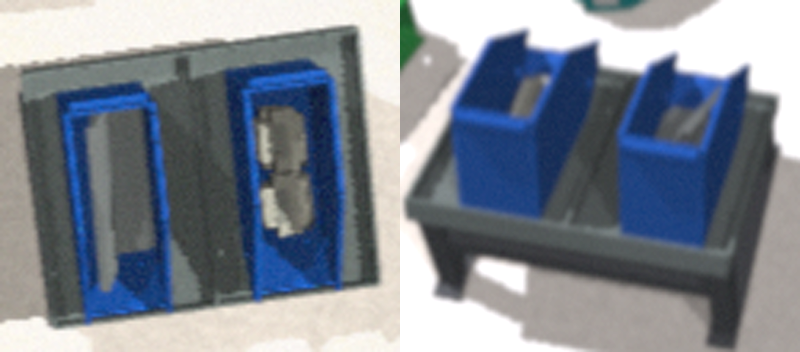

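The right-hand bin in the top view, around pixel (415,232), holds the four pale blocks. The left one at (361,238) holds steel offcuts, with one sticking up. I'll move the wrist camera over it.

Emit:
carry_out(steps=[[0, 0, 0, 0, 0, 5, 1], [0, 0, -1, 3, 3, 10, 1], [0, 0, -2, 6, 6, 14, 1], [0, 0, -3, 9, 9, 17, 1], [0, 0, -4, 12, 13, 18, 1], [0, 0, -5, 16, 17, 18, 1], [0, 0, -6, 20, 21, 18, 1], [0, 0, -8, 23, 25, 18, 1], [0, 0, -9, 25, 28, 18, 1], [0, 0, -9, 25, 28, 18, 1], [0, 0, -9, 25, 28, 18, 1], [0, 0, -9, 25, 28, 18, 1]])

```text
time: 1.3
position: [0.4492, -0.3388, 0.4022]
tool_rot: [3.132, 0.244, -0.002]
ft_force: [-0.6, -0.5, -0.4]
grip_width: 0.997
grip_force: 0.0
```

Run:
```python
from h import *
np.set_printoptions(suppress=True,precision=4)
s=ctrl.get_state(); im=ctrl.get_image('wrist'); save(im,'w1.png'); np.savez('w1.npz',pos=s['position'],rot=s['tool_rot'],**im)
print(s['time'],s['joint_positions'],s['position'],s['tool_rot'],s['ft_force']); print(im['T_tool_cam'],im['camera_matrix'],im['k1'])
```

```text
1.3 [ 0.8605  0.1248 -0.2969  1.3387  0.0375  1.684  -0.8455] [ 0.4492 -0.3388  0.4022] [ 3.1319  0.2437 -0.0017] [-0.587  -0.4964 -0.3643]
[[-0.0015 -0.9648 -0.2629  0.0723]
 [ 1.     -0.0015 -0.0001  0.0003]
 [-0.0003 -0.2629  0.9648 -0.1615]
 [ 0.      0.      0.      1.    ]] [[331.9178   0.     324.1686]
 [  0.     331.9178 239.6855]
 [  0.       0.       1.    ]] -0.06225590363625072
```

View pics/w1.png

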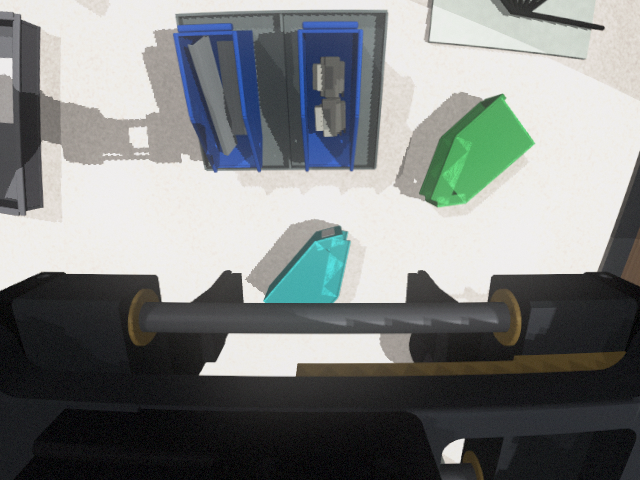

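The wrist view shows the target bin at about (331,95), with its rear lip at row 24 and its front lip around row 168. The rack spans (178,10) to (387,170). Next I'll measure from several views.

```bash
cat >> h.py <<'E'
from scipy.spatial.transform import Rotation as R
def load(n):
    d=dict(np.load(n+'.npz'))
    if 'T_tool_cam' in d:
        T=np.eye(4);T[:3,:3]=R.from_rotvec(d['rot']).as_matrix();T[:3,3]=d['pos'];d['cam_to_world']=T@d['T_tool_cam']
    return d
def ray(d,p):
    k=float(d['k1']);K=d['camera_matrix']
    q=np.array([(p[0]-K[0,2])/K[0,0],(p[1]-K[1,2])/K[1,1]]);u=q.copy()
    for _ in range(20): u=q/(1+k*(u@u))
    T=d['cam_to_world'];v=T[:3,:3]@np.array([u[0],u[1],1.]);return T[:3,3],v/np.linalg.norm(v)
def plane(d,p,z):
    o,v=ray(d,p);return o+v*(z-o[2])/v[2]
def tri(*dp):
    A=np.zeros((3,3));b=np.zeros(3);rs=[ray(d,p) for d,p in dp]
    for o,v in rs: M=np.eye(3)-np.outer(v,v);A+=M;b+=M@o
    x=np.linalg.solve(A,b);return x,[round(1000*np.linalg.norm((np.eye(3)-np.outer(v,v))@(x-o)),1) for o,v in rs]
E
python3 - <<'E'
from h import *
for n in ('w1','top0','scene0'):
    d=load(n);h=cv2.cvtColor(d['pixels'],cv2.COLOR_RGB2HSV)
    m=cv2.inRange(h,(108,120,30),(125,255,255))
    c,_=cv2.findContours(m,cv2.RETR_EXTERNAL,cv2.CHAIN_APPROX_NONE)
    for x in c:
        if cv2.contourArea(x)>150: print(n,cv2.contourArea(x),cv2.approxPolyDP(x,2,True)[:,0].tolist())
ims=[]
for n,(x0,y0,x1,y1) in (('w1',(280,0,400,180)),('top0',(385,180,445,270)),('scene0',(190,180,260,285))):
    ims.append(cv2.resize(load(n)['pixels'][y0:y1,x0:x1,::-1],None,fx=540/(y1-y0) if n!='w1' else 3,fy=540/(y1-y0) if n!='w1' else 3,interpolation=cv2.INTER_CUBIC))
    print(ims[-1].shape)
c=np.hstack(ims); c=np.clip(c*1.4,0,255); s=min(1,798/c.shape[1]); print(c.shape,s); cv2.imwrite('pics/crop2.png',cv2.resize(c,None,fx=s,fy=s))
E
```

```text
w1 9434.0 [[179, 25], [180, 32], [173, 34], [189, 115], [193, 123], [199, 122], [205, 127], [206, 153], [213, 155], [213, 169], [215, 171], [217, 167], [253, 165], [260, 170], [261, 129], [251, 31], [231, 31], [229, 23]]
w1 8286.5 [[303, 22], [304, 28], [298, 30], [298, 57], [306, 170], [309, 166], [347, 165], [351, 170], [358, 119], [362, 30], [356, 28], [357, 22]]
top0 564.5 [[0, 449], [0, 455], [17, 452], [21, 479], [34, 479], [29, 443]]
top0 1996.0 [[368, 201], [362, 201], [360, 204], [343, 204], [352, 275], [369, 272], [371, 269], [378, 271], [374, 209]]
top0 2165.0 [[421, 194], [396, 197], [404, 268], [407, 265], [414, 266], [425, 262], [431, 264], [432, 230], [429, 200]]
top0 321.0 [[545, 108], [505, 108], [500, 113], [498, 109], [489, 112], [480, 110], [478, 116], [486, 116], [487, 113], [516, 114], [522, 113], [523, 110], [524, 114], [529, 111], [544, 112]]
top0 449.5 [[10, 84], [11, 89], [20, 92], [40, 93], [86, 103], [88, 101], [83, 95], [76, 96], [72, 93]]
scene0 799.5 [[24, 316], [34, 323], [104, 342], [109, 339], [107, 332], [72, 324], [62, 319], [27, 312]]
scene0 2120.0 [[276, 201], [266, 207], [258, 225], [259, 254], [261, 259], [289, 263], [302, 226], [304, 205], [295, 208], [281, 206]]
scene0 2252.0 [[223, 192], [211, 196], [199, 216], [198, 226], [202, 249], [230, 253], [246, 221], [250, 200], [249, 196], [225, 197]]
(540, 360, 3)
(540, 360, 3)
(540, 360, 3)
(540, 1080, 3) 0.7388888888888889[ WARN:0@0.385] global loadsave.cpp:1063 imwrite_ Unsupported depth image for selected encoder is fallbacked to CV_8U.
```

View pics/crop2.png

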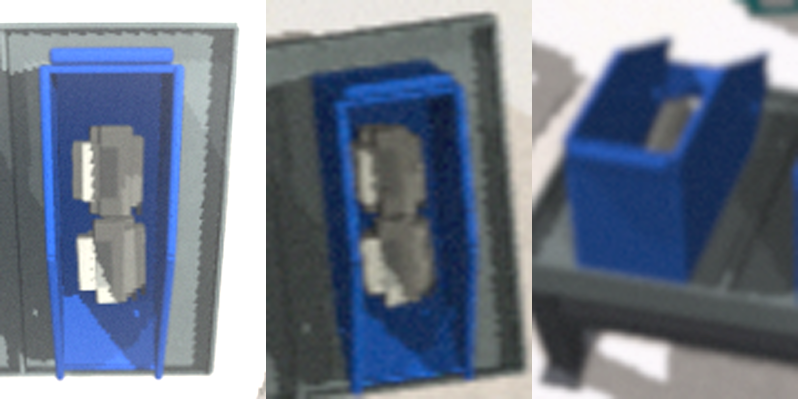

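The crops agree with the masks. In wrist pixels the rear rim corners are about (299,30) and (362,30) and the front tips (307,170) and (352,170); in the top view they are (401,203), (430,201), (406,268) and (431,265). I'll triangulate these.

Run:
```python
from h import *
np.set_printoptions(suppress=True,precision=4)
w,t,s=load('w1'),load('top0'),load('scene0')
P={'RL':((298.5,30),(401,203.2),(229.7,222)),'RR':((362.5,30),(429.7,201),(200,217.6)),'FL':((306.5,170),(405.5,268.2),(251,194.5)),'FR':((351.7,170),(431,265.3),(225.8,190.5))}
for k,(a,b,c) in P.items():
    print(k,tri((w,a),(t,b)),tri((w,a),(t,b),(s,c)))
# rack corners wrist/top back edge: z .116+.015 back, front .056+.015
for z,pp in ((.13,((178,12),(387,11))),(.071,((205,170),(376,168)))): print([plane(w,p,z) for p in pp])
for z,pp in ((.13,((332,196.5),(437,184))),(.071,((341,276.5),(443,263.5)))): print([plane(t,p,z) for p in pp])
# tray: rim corners top
h=cv2.cvtColor(t['pixels'],cv2.COLOR_RGB2HSV);m=cv2.inRange(h,(0,0,40),(180,60,115));m[:, :110]=0;m[:,230:]=0;m[:190]=0;m[330:]=0
m=cv2.morphologyEx(m,cv2.MORPH_OPEN,np.ones((5,5)))
c,_=cv2.findContours(m,cv2.RETR_EXTERNAL,cv2.CHAIN_APPROX_NONE);x=max(c,key=cv2.contourArea);b=cv2.boxPoints(cv2.minAreaRect(x));print(b)
print([plane(t,p,.05) for p in b],np.mean([plane(t,p,.05) for p in b],0))
for n,pts in(('scene0',((461,217),(556,243),(528,364),(430,335))),):print([plane(load(n),p,.05) for p in pts])
```

```text
RL (array([ 0.6299, -0.2844,  0.2008]), [np.float64(1.6), np.float64(1.6)]) (array([ 0.6311, -0.2834,  0.1938]), [np.float64(2.4), np.float64(1.8), np.float64(2.2)])
RR (array([ 0.6326, -0.3452,  0.2234]), [np.float64(1.5), np.float64(1.5)]) (array([ 0.6399, -0.3473,  0.1916]), [np.float64(4.1), np.float64(3.9), np.float64(3.3)])
FL (array([ 0.4884, -0.3089,  0.0973]), [np.float64(1.4), np.float64(1.4)]) (array([ 0.4885, -0.309 ,  0.0975]), [np.float64(1.4), np.float64(1.4), np.float64(0.1)])
FR (array([ 0.4975, -0.3724,  0.0809]), [np.float64(1.5), np.float64(1.5)]) (array([ 0.4972, -0.37  ,  0.096 ]), [np.float64(2.0), np.float64(1.6), np.float64(1.0)])
[array([ 0.6536, -0.1321,  0.13  ]), array([ 0.6898, -0.3764,  0.13  ])]
[array([ 0.4658, -0.1593,  0.071 ]), array([ 0.5064, -0.4068,  0.071 ])]
[array([ 0.6507, -0.1292,  0.13  ]), array([ 0.6871, -0.3771,  0.13  ])]
[array([ 0.4641, -0.1565,  0.071 ]), array([ 0.502 , -0.4045,  0.071 ])]
[[113.1093 320.5959]
 [118.8825 193.5855]
 [220.1732 198.1897]
 [214.4    325.2   ]]
[array([0.3421, 0.3993, 0.05  ]), array([0.6569, 0.4024, 0.05  ]), array([0.6517, 0.1488, 0.05  ]), array([0.3375, 0.1503, 0.05  ])] [0.4971 0.2752 0.05  ]
[array([0.3502, 0.1583, 0.05  ]), array([0.3461, 0.3815, 0.05  ]), array([0.6587, 0.3662, 0.05  ]), array([0.6634, 0.1629, 0.05  ])]
```

Emit:
carry_out(steps=[[0, 2, 0, 3, 0.4, -2, 1], [-0.3, 4, 0, 7, 0.8, -5, 1], [-0.8, 6, 0, 10, 1.2, -8, 1], [-1.2, 8, 0, 12, 1.6, -11, 1], [-1.5, 9.9, 0, 14, 1.6, -13, 1], [-1.5, 9.9, 0, 14, 1.6, -13, 1], [-1.5, 9.9, 0, 14, 1.6, -13, 1]])

```text
time: 2.05
position: [0.5884, -0.3243, 0.271]
tool_rot: [3.108, 0.238, -0.277]
ft_force: [0.7, -0.5, -0.1]
grip_width: 0.999
grip_force: 0.0
```

Run:
```python
from h import *
np.set_printoptions(suppress=True,precision=4)
s=ctrl.get_state(); im=ctrl.get_image('wrist'); save(im,'w2.png'); np.savez('w2.npz',pos=s['position'],rot=s['tool_rot'],**im)
print(s['time'],s['joint_positions'],s['position'],R.from_rotvec(s['tool_rot']).as_matrix(),s['ft_force'])
```

```text
2.05 [ 0.6295  0.4938 -0.3384  1.152   0.2378  1.6791 -1.0949] [ 0.5884 -0.3243  0.271 ] [[ 0.9728  0.1519 -0.1748]
 [ 0.1498 -0.9884 -0.0252]
 [-0.1766 -0.0017 -0.9843]] [ 0.6847 -0.4892 -0.1442]
```

View pics/w2.png

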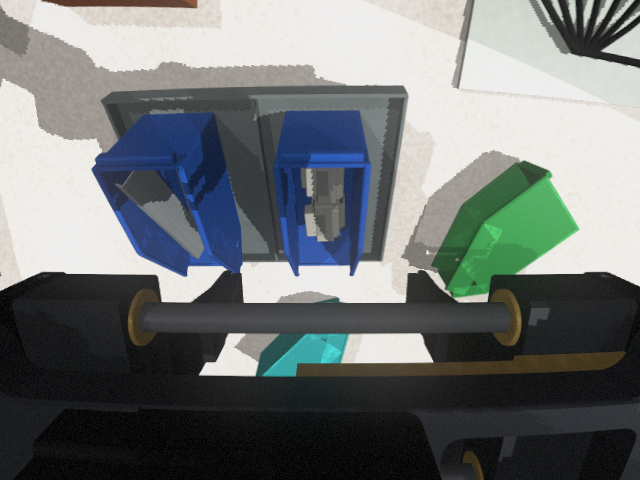

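The wrist view from the pregrasp pose shows the bin's rear rim corners at about (275,162) and (370,162). The bin is roughly centred between the fingers, at 322 against 324.

Run:
```python
from h import *
np.set_printoptions(suppress=True,precision=4)
w,v,t=load('w1'),load('w2'),load('top0')
d=v;h=cv2.cvtColor(d['pixels'],cv2.COLOR_RGB2HSV)
m=cv2.inRange(h,(108,120,30),(125,255,255));m[:,:255]=0
x=max(cv2.findContours(m,cv2.RETR_EXTERNAL,cv2.CHAIN_APPROX_NONE)[0],key=cv2.contourArea);print(cv2.approxPolyDP(x,1.5,True)[:,0].tolist())
for a in (155,165,180,200,220): r=np.nonzero(m[a])[0];print(a,r.min(),r.max())
for y in (158,162,165):
  L=tri((w,(298.5,30)),(v,(275.5,y)));Q=tri((w,(362.5,30)),(v,(370,y)));print(L,Q)
print([tri((w,a),(v,b)) for a,b in(((306.5,170),(296.5,275)),((351.7,170),(352.5,275)))])
```

```text
[[287, 111], [273, 164], [285, 255], [296, 275], [298, 264], [349, 264], [349, 247], [351, 246], [351, 238], [350, 240], [349, 237], [354, 236], [352, 234], [351, 236], [349, 233], [351, 230], [354, 233], [351, 230], [352, 227], [354, 230], [358, 230], [358, 249], [350, 274], [352, 275], [362, 250], [370, 163], [367, 157], [358, 111]]
155 276 367
165 273 370
180 275 369
200 277 367
220 280 365
(array([ 0.6356, -0.2833,  0.1867]), [np.float64(0.2), np.float64(0.2)]) (array([ 0.6455, -0.3481,  0.187 ]), [np.float64(0.4), np.float64(0.4)])
(array([ 0.634 , -0.2841,  0.1918]), [np.float64(0.1), np.float64(0.1)]) (array([ 0.6438, -0.3478,  0.1922]), [np.float64(0.4), np.float64(0.4)])
(array([ 0.6329, -0.2846,  0.1956]), [np.float64(0.0), np.float64(0.0)]) (array([ 0.6426, -0.3476,  0.196 ]), [np.float64(0.4), np.float64(0.4)])
[(array([ 0.4898, -0.3081,  0.0993]), [np.float64(0.2), np.float64(0.2)]), (array([ 0.4993, -0.3698,  0.0995]), [np.float64(0.1), np.float64(0.1)])]
```

Emit:
carry_out(steps=[[0, 0, 0, 0.4, 0.1, -3, 1], [0, 0, 0, 0.4, 0.1, -6, 1], [0, 0, 0, 0.4, 0.1, -8.5, 1], [0, 0, 0, 0.4, 0.1, -10.5, 1], [0, 0, 0, 0.4, 0.1, -11.8, 1], [0, 0, 0, 0.4, 0.1, -12.4, 1], [0, 0, 0, 0.4, 0.1, -12.4, 1], [0, 0, 0, 0.4, 0.1, -12.4, 1]])

```text
time: 2.9
position: [0.5938, -0.3223, 0.1502]
tool_rot: [3.107, 0.24, -0.269]
ft_force: [0.7, -0.3, 0.2]
grip_width: 1.002
grip_force: 0.0
```

Emit:
carry_out(steps=[[0, 0, 0, 0, 0, 0, 0], [0, 0, 0, 0, 0, 0, 0], [0, 0, 0, 0, 0, 0, 0], [0, 0, 0, 0, 0, 0, 0], [0, 0, 0, 0, 0, 0, 0], [0, 0, 0, 0, 0, 0, 0], [0, 0, 0, 0, 0, 0, 0], [0, 0, 0, 0, 0, 0, 0]], squeeze=55)

```text
time: 3.7
position: [0.5935, -0.3217, 0.1488]
tool_rot: [3.107, 0.241, -0.272]
ft_force: [0.4, -1.0, 1.5]
grip_width: 0.731
grip_force: 55.0
```

Emit:
carry_out(steps=[[0, 0, 0, 0, 0, 1.5, 0], [0, 0, 0, 0, 0, 4, 0], [0, 0, 0, 0, 0, 7, 0], [0, 0, 0, 0, 0, 10, 0], [0, 0, 0, 0, 0, 13, 0], [0, 0, 0, 0, 0, 16, 0], [0, 0, 0, 0, 0, 17, 0], [0, 0, 0, 0, 0, 17, 0], [0, 0, 0, 0, 0, 17, 0]])

```text
time: 4.6
position: [0.593, -0.3215, 0.3169]
tool_rot: [3.108, 0.241, -0.276]
ft_force: [-0.2, -0.1, -2.8]
grip_width: 0.727
grip_force: 55.0
```

Emit:
carry_out(steps=[[0, 0, 2, 0, 2, 0, 0], [0, 0, 6, -0.5, 4.5, 0, 0], [0, 0, 11, -1, 7.5, 0, 0], [0, 0, 16, -2, 10.5, 0, 0], [0, 0, 21, -3, 13.5, 0, 0], [0, 0, 26, -3.5, 16.5, 0, 0], [0, 0, 31, -4, 19.5, 0, 0], [0, 0, 36, -5, 22, 0, 0], [0, 0, 40, -6, 24, 0, 0], [0, 0, 42, -6, 25, 0, 0], [0, 0, 42, -6, 25, 0, 0]])

```text
time: 5.7
position: [0.533, -0.07, 0.3176]
tool_rot: [2.76, 1.317, -0.244]
ft_force: [0.5, -0.2, -2.8]
grip_width: 0.734
grip_force: 55.0
```

Run:
```python
from h import *
np.set_printoptions(suppress=True,precision=4)
s=ctrl.get_state();print(s['time'],s['joint_positions'],s['position'],R.from_rotvec(s['tool_rot']).as_matrix(),s['ft_force'],s['torque'],s['grip_force'])
```

```text
5.7 [ 0.4873  0.1698 -0.5691  1.4843  0.2169  1.6366 -0.76  ] [ 0.533  -0.07    0.3176] [[ 0.6191  0.7774 -0.1113]
 [ 0.7657 -0.629  -0.1344]
 [-0.1744 -0.002  -0.9847]] [ 0.4684 -0.2291 -2.8139] [ 0.212  -0.2667  0.0039] 54.98154493281618
```

Emit:
carry_out(steps=[[0, 0, 2, 0, 2, 0, 0], [0, 0, 6, -0.5, 4.5, 0, 0], [0, 0, 11, -1, 7.5, 0, 0], [0, 0, 16, -1.5, 10.5, 0, 0], [0, 0, 21, -2, 13.5, 0, 0], [0, 0, 26, -2.5, 16.5, 0, 0], [0, 0, 31, -3, 19.5, 0, 0], [0, 0, 36, -3, 22.5, 0, 0], [0, 0, 39, -3, 24, 0, 0], [0, 0, 39, -3, 24, 0, 0], [0, 0, 39, -3, 24, 0, 0]])

```text
time: 6.8
position: [0.5033, 0.1678, 0.3186]
tool_rot: [2.132, 2.127, -0.189]
ft_force: [0.4, -0.8, -3.5]
grip_width: 0.729
grip_force: 55.0
```

Run:
```python
from h import *
np.set_printoptions(suppress=True,precision=4)
s=ctrl.get_state();print(s['time'],s['joint_positions'],s['position'],R.from_rotvec(s['tool_rot']).as_matrix(),s['ft_force'],s['torque'],s['grip_force'])
```

```text
6.8 [ 0.2404  0.1517 -0.8033  1.5225  0.2573  1.609  -0.5673] [0.5033 0.1678 0.3186] [[ 0.0023  1.     -0.0012]
 [ 0.9845 -0.0025 -0.1752]
 [-0.1752 -0.0007 -0.9845]] [ 0.4077 -0.8008 -3.512 ] [ 0.2073 -0.1129  0.0412] 54.980971394106746
```

Emit:
carry_out(steps=[[3, 0, 0, 0, 1, -1, 0], [7, 0, 0, 0, 2, -2, 0], [11, 0, 0, 0, 3.2, -3, 0], [15, 0, 0, 0, 4.5, -4, 0], [19, 0, 0, 0, 5.6, -5, 0], [23, 0, 0, 0, 7, -6, 0], [27, 0, 0, 0, 8.5, -7, 0], [31, 0, 0, 0, 9.8, -8, 0], [34, 0, 0, 0, 11, -9, 0], [35, 0, 0, 0, 11.8, -9.4, 0], [35, 0, 0, 0, 11.8, -9.4, 0]])

```text
time: 7.9
position: [0.5032, 0.2849, 0.2236]
tool_rot: [-1.984, -1.976, -0.434]
ft_force: [0.0, 0.7, -2.2]
grip_width: 0.729
grip_force: 55.0
```

Run:
```python
from h import *
np.set_printoptions(suppress=True,precision=4)
s=ctrl.get_state();print(s['time'],s['joint_positions'],s['position'],R.from_rotvec(s['tool_rot']).as_matrix(),s['ft_force'],s['torque'],s['grip_force'])
im=ctrl.get_image('scene');a=im['pixels'][100:460,250:640];cv2.imwrite('pics/s1.png',cv2.resize(a[:,:,::-1],None,fx=1.5,fy=1.5))
```

```text
7.9 [ 0.4438  0.1224 -0.7935  1.7921 -0.3556  1.1395 -0.2138] [0.5032 0.2849 0.2236] [[ 0.0044  1.     -0.0022]
 [ 0.9071 -0.0031  0.4209]
 [ 0.4209 -0.0038 -0.9071]] [ 0.0412  0.6995 -2.1878] [-0.8004 -0.0839 -0.0223] 54.98132415348664
```

View pics/s1.png

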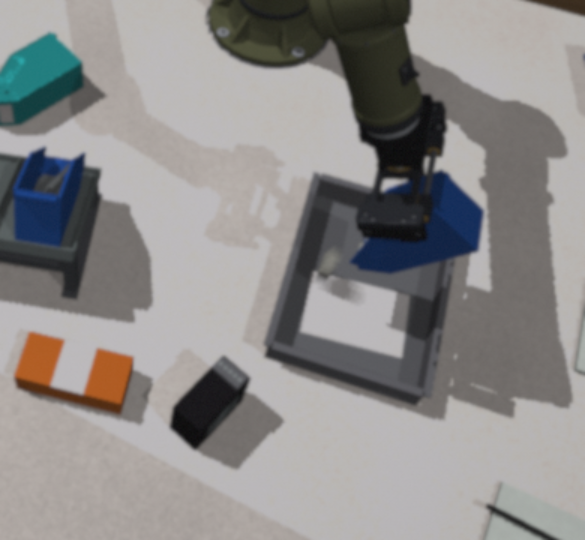

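The scene view shows one block already leaving the mouth at crop (330,262), above the tray's left part. The bin is held at about 53°, so I'll keep tipping.

Emit:
carry_out(steps=[[4, 0, 0, 0, 1, 0, 0], [9, 0, 0, 0, 1.5, 0, 0], [14, 0, 0, 0, 1.7, -0.3, 0], [19, 0, 0, 0, 1.7, -0.6, 0], [24, 0, 0, 0, 1.7, -0.8, 0], [29, 0, 0, 0, 1.7, -1, 0], [34, 0, 0, 0, 1.7, -1, 0], [38, 0, 0, 0, 1.7, -1, 0], [42, 0, 0, 0, 1.7, -1, 0], [42, 0, 0, 0, 1.7, -1, 0], [42, 0, 0, 0, 1.7, -1, 0], [42, 0, 0, 0, 1.7, -1, 0]])

```text
time: 9.15
position: [0.5039, 0.3038, 0.2156]
tool_rot: [-1.499, -1.501, -0.99]
ft_force: [0.1, -0.4, -1.2]
grip_width: 0.731
grip_force: 55.0
```

Run:
```python
from h import *
np.set_printoptions(suppress=True,precision=4)
s=ctrl.get_state();print(s['time'],s['joint_positions'],s['position'],R.from_rotvec(s['tool_rot']).as_matrix(),s['ft_force'],s['torque'],s['grip_force'])
im=ctrl.get_image('scene');a=im['pixels'][180:400,380:600];b=ctrl.get_image('top')['pixels'][170:350,80:260]
cv2.imwrite('pics/s2.png',np.hstack([cv2.resize(q[:,:,::-1],(400,400)) for q in (a,b)]))
```

```text
9.15 [ 0.7323  0.3754 -0.8031  2.01   -1.0467  1.13    0.5841] [0.5039 0.3038 0.2156] [[-0.0007  1.     -0.001 ]
 [ 0.3927  0.0012  0.9197]
 [ 0.9197  0.0002 -0.3927]] [ 0.0622 -0.3522 -1.2138] [-1.3238 -0.0775 -0.0244] 54.981735575711355
```

View pics/s2.png

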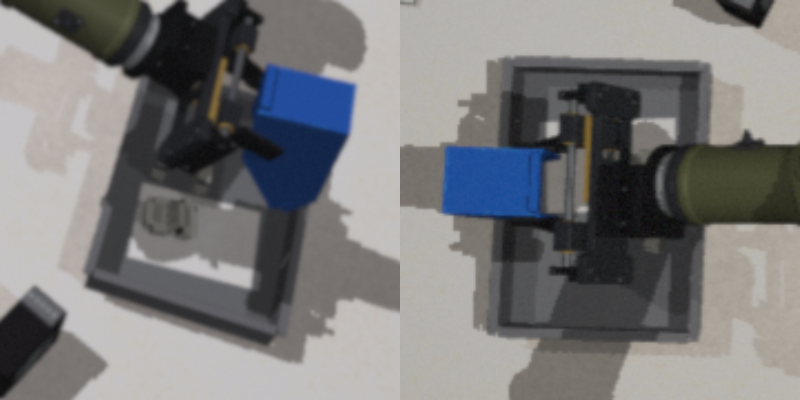

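The scene view shows blocks on the tray floor near crop (168,218), (160,165) and (205,175). The force reading suggests the bin is empty, so I'll raise it and untip it, then count the blocks.

Emit:
carry_out(steps=[[0, 0, 0, 0, 0, 2.5, 0], [-3, 0, 0, 0, 0, 6, 0], [-9, 0, 0, 0, -1, 9, 0], [-16, 0, 0, -0.3, -3, 10, 0], [-23, 0, 0, -0.5, -5, 10, 0], [-30, 0, 0, -0.8, -7.5, 10, 0], [-37, 0, 0, -1, -10, 10, 0], [-44, 0, 0, -1.3, -12.5, 10, 0], [-51, 0, 0, -1.6, -15, 10, 0], [-58, 0, 0, -2, -18, 10, 0], [-63, 0, 0, -2.4, -20, 10, 0], [-66, 0, 0, -2.4, -22, 9, 0]])

```text
time: 10.45
position: [0.4795, 0.0855, 0.307]
tool_rot: [-2.214, -2.218, -0.018]
ft_force: [-0.2, 0.1, -1.9]
grip_width: 0.726
grip_force: 55.0
```

Emit:
carry_out(steps=[[-5, 0, 0, 0, -2, 0, 0], [-11, 0, 0, 0, -4, -2, 0], [-17, 0, 0, 0, -4, -4, 0], [-23, 0, 0, 0, -4, -6, 0], [-27, 0, 0, 0, -4, -8, 0], [-29, 0, 0, 0, -4, -10, 0], [-29, 0, 0, 0, -4, -12, 0], [-29, 0, 0, 0, -4, -12, 0], [-29, 0, 0, 0, -4, -12, 0]])

```text
time: 11.35
position: [0.4794, 0.0438, 0.1855]
tool_rot: [1.951, 1.946, -0.486]
ft_force: [-0.1, -0.4, -1.2]
grip_width: 0.728
grip_force: 55.0
```

Run:
```python
from h import *
np.set_printoptions(suppress=True,precision=4)
s=ctrl.get_state();print(s['time'],s['joint_positions'],s['position'],R.from_rotvec(s['tool_rot']).as_matrix(),s['ft_force'],s['torque'],s['grip_force'])
im=ctrl.get_image('scene');np.savez('scene3.npz',**im);a=im['pixels'][90:390,330:570];t=ctrl.get_image('top');np.savez('top3.npz',**t);b=t['pixels'][185:335,100:340]
cv2.imwrite('pics/s3.png',np.hstack([cv2.resize(a[:,:,::-1],(320,400)),cv2.resize(b[:,:,::-1],(480,300)) if 0 else cv2.copyMakeBorder(cv2.resize(b[:,:,::-1],(480,300)),0,100,0,0,cv2.BORDER_CONSTANT)]))
```

```text
11.35 [ 0.4226  0.2335 -0.9963  1.833   0.5976  1.5017 -0.7321] [0.4794 0.0438 0.1855] [[ 0.0023  1.     -0.0004]
 [ 0.8829 -0.0023 -0.4696]
 [-0.4696  0.0007 -0.8829]] [-0.1244 -0.4267 -1.2422] [ 0.7203 -0.1097  0.0635] 54.9817187525332
```

View pics/s3.png

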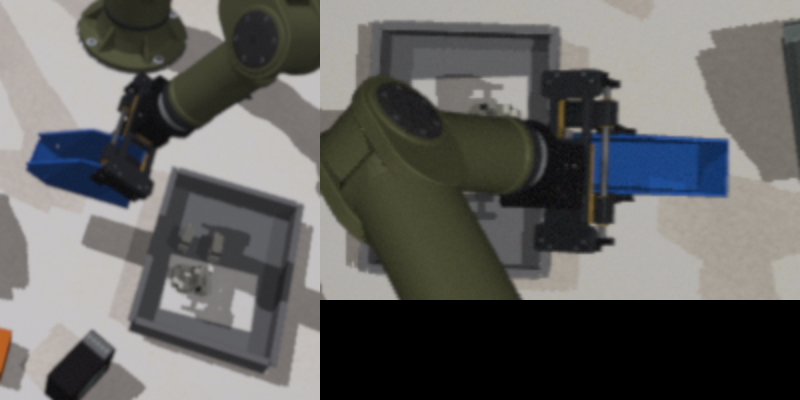

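Two single blocks lie in the tray at crop (190,235) and (215,240), and two more are together at (190,280). The bin inside shows plain blue. Lowering now.

Emit:
carry_out(steps=[[0, 0, 0, 0, 0, -2.5, 0], [0, 0, 0, 0, 0, -5, 0], [0, 0, 0, 0, 0, -7.5, 0], [0, 0, 0, 0, 0, -9.5, 0], [0, 0, 0, 0, 0, -11, 0], [0, 0, 0, 0, 0, -11.6, 0], [0, 0, 0, 0, 0, -11.6, 0], [0, 0, 0, 0, 0, -11.6, 0]])

```text
time: 12.25
position: [0.4801, 0.0435, 0.0696]
tool_rot: [1.951, 1.945, -0.485]
ft_force: [0.2, -0.1, -1.4]
grip_width: 0.729
grip_force: 55.0
```

Emit:
carry_out(steps=[[0, 0, 0, 0, 0, -0.1, 0], [0, 0, 0, 0, 0, -0.2, 0], [0, 0, 0, 0, 0, -0.3, 0], [0, 0, 0, 0, 0, -0.4, 0], [0, 0, 0, 0, 0, -0.5, 0], [0, 0, 0, 0, 0, -0.6, 0], [0, 0, 0, 0, 0, -0.6, 0], [0, 0, 0, 0, 0, -0.6, 0]])

```text
time: 13.05
position: [0.4794, 0.0433, 0.0625]
tool_rot: [1.951, 1.946, -0.487]
ft_force: [0.2, -0.7, -2.0]
grip_width: 0.732
grip_force: 55.0
```

Emit:
carry_out(steps=[[0, 0, 0, 0, 0, -0.1, 0], [0, 0, 0, 0, 0, -0.2, 0], [0, 0, 0, 0, 0, -0.3, 0], [0, 0, 0, 0, 0, -0.3, 0]])

```text
time: 13.45
position: [0.4793, 0.0433, 0.0594]
tool_rot: [1.951, 1.946, -0.487]
ft_force: [-0.3, 0.1, -1.3]
grip_width: 0.734
grip_force: 55.0
```

Emit:
carry_out(steps=[[0, 0, 0, 0, 0, -0.1, 0], [0, 0, 0, 0, 0, -0.2, 0], [0, 0, 0, 0, 0, -0.2, 0]])

```text
time: 13.75
position: [0.4794, 0.0434, 0.0582]
tool_rot: [1.95, 1.945, -0.487]
ft_force: [-2.3, 0.3, 4.8]
grip_width: 0.735
grip_force: 55.0
```

Emit:
carry_out(steps=[[0, 0, 0, 0, 0, 0, 0], [0, 0, 0, 0, 0, 0, 0], [0, 0, 0, 0, 0, 0, 1], [0, 0, 0, 0, 0, 0, 1], [0, 0, 0, 0, 0, 0, 1], [0, 0, 0, 0, 0, 0, 1], [0, 0, 0, 0, 0, 0, 1], [0, 0, 0, 0, 0, 0, 1]])

```text
time: 14.55
position: [0.4794, 0.0433, 0.0575]
tool_rot: [1.951, 1.946, -0.487]
ft_force: [0.4, 0.1, -0.3]
grip_width: 0.994
grip_force: 0.0
```

Emit:
carry_out(steps=[[0, 0, 0, 0, 0.5, 0.9, 1], [0, 0, 0, 0, 1.5, 2.8, 1], [0, 0, 0, 0, 3, 5.6, 1], [0, 0, 0, 0, 4.5, 8.5, 1], [0, 0, 0, 0, 6, 11.5, 1], [0, 0, 0, 0, 6, 15.5, 1], [0, 0, 0, 0, 6, 20, 1], [0, 0, 0, -4, 3, 23, 1], [0, 0, 0, -8, 0, 25, 1], [0, 0, 0, -10, -4, 26, 1], [0, 0, 0, -11, -8, 26, 1], [0, 0, 0, -11, -10, 26, 1]])

```text
time: 15.75
position: [0.3673, -0.0622, 0.3168]
tool_rot: [1.962, 1.939, -0.493]
ft_force: [-0.5, 1.0, -0.3]
grip_width: 1.003
grip_force: 0.0
```

Run:
```python
from h import *
np.set_printoptions(suppress=True,precision=4)
s=ctrl.get_state();print(s['time'],s['joint_positions'],s['position'],s['ft_force'],s['grip_width'])
im=ctrl.get_image('scene');np.savez('scene4.npz',**im);a=im['pixels'][130:390,320:570];t=ctrl.get_image('top');np.savez('top4.npz',**t);b=t['pixels'][175:345,100:350]
a=cv2.resize(a[:,:,::-1],(400,416));b=cv2.copyMakeBorder(cv2.resize(b[:,:,::-1],(400,272)),0,144,0,0,cv2.BORDER_CONSTANT)
cv2.imwrite('pics/s4.png',np.hstack([a,b]))
```

```text
15.75 [ 0.3752 -0.3    -0.5822  1.9344  0.3155  1.5612 -0.2089] [ 0.3673 -0.0622  0.3168] [-0.4909  1.032  -0.2865] 1.0027023943881774
```

View pics/s4.png

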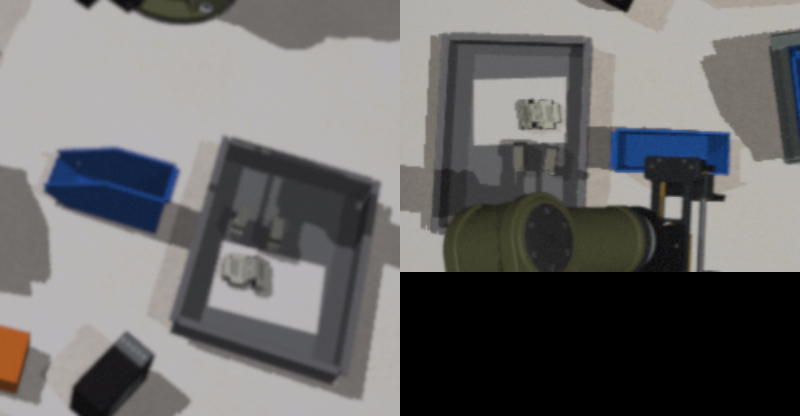

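Four blocks are in the tray: single ones at crop (240,222) and (275,235), and a pair at (245,270) measuring about 66 x 47 mm, which fits two blocks. The bin is empty and upright. I'll back joint 2 off its limit and hand in.

Emit:
carry_out(steps=[[0, 0, 0, 2, 0, 1, 1], [0, 0, 0, 4, 0, 1, 1], [0, 0, 0, 4, 0, 1, 1], [0, 0, 0, 4, 0, 1, 1], [0, 0, 0, 4, 0, 1, 1], [0, 0, 0, 4, 0, 1, 1]])

```text
time: 16.45
position: [0.4088, -0.0563, 0.3278]
tool_rot: [1.95, 1.946, -0.487]
ft_force: [0.1, 0.5, 0.2]
grip_width: 1.0
grip_force: 0.0
```

Run:
```python
from h import *
print(ctrl.get_state()['joint_positions'], ctrl.close_job())
```

```text
the job is handed in; nothing more can be done
[ 0.384901   -0.20004433 -0.61892199  1.84485521  0.36128125  1.57303138
 -0.23991112] None
```

The job is handed in at about 16.5 s: the last pictures show all four blocks in the tray and the empty bin upright on the bench beside it, but the hand-in returned no verdict.

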